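Pack cement tiles into the curing rack

TASK

Slide the rack's end stop fully back. Then take the full-size square tile from the drying stand and stand it gently on edge in the rack next to the tile already there, take the half-height tile from the stand and stand it in the rack after it (on the stop's side), and push the stop up snug so that the three tiles stand upright, pressed together against the wall. Leave the six-sided tile in the stand and the tins, tools and block on the table where they are, and do not bang or squeeze the tiles hard: they are fresh cement.

Things in the scene. Friction and masses are not known exactly. Their poses are not given: they have to be found in the camera images.
- rack_wall (a point): Wooden rack fixed left or right on the table: a channel 162 wide x 300 long, its floor 15 above the table, steel curbs 20 high (above the floor), 146 apart inside. At one end its fixed wall, 15 thick, 110 high above the floor. This point: on the floor, mid-width, at the wall's inner face; y points along the channel from wall to end stop, x across, z up. Turned up to 0.25 rad.
- stop (a joint): Sliding end stop of the rack: its travel in m, 0 to 0.18, growing as it slides away from the wall. The clear gap between the wall and the stop's plate is joint + 0.020 m. A light friction (about 2.5 N) holds it wherever it is left; nothing springs back.
- stop_grip (a point): Grip point on the stop's handle: an upright wooden board 16 thick (y), 80 wide (x), top edge 150 above the table; the point is mid-board, 20 below that edge. The stop's plate (138 wide, 20 thick, top 95 above the table) stands nearer the wall: its face towards the tiles is 70 nearer the wall than this point. Axes as the rack's.
- wall_tile_c (a point): Centre of the plain cement tile (130 x 130 x 18 thick) already standing on edge in the rack against the wall, loose. y is its thickness, z up. It stays there.
- full_tile_c (a point): Centre of the full-size square tile, 130 wide (its x), 130 high (z), 18 thick (y), about 0.55 to 0.8 kg, grey cement with a pale face; it stands loose on edge in one of the stand's three slots. The faces need not point any particular way.
- half_tile_c (a point): Centre of the half-height tile, 130 wide (its x), only 80 high (z), 18 thick (y), about 0.35 to 0.5 kg, same materials, standing loose on edge in another of the slots.
- hex_c (a point): Centre of the six-sided tile, 120 between flats, 18 thick (y), standing on a flat in the remaining slot. Not wanted: leave it.
- stand_top (a point): Drying stand, fixed: a wooden board 150 (x) x 210 (y), top 15 above the table, with three slots 75 apart along its y; each slot is 24 wide between two ribs that rise 22 above the board, 10 thick. This point is the centre of the board's top. Tiles rest on the board in the slots and lift straight up.
- tin_big: Bystander: paint tin with a paddle, 104 across, 125 high, beyond the task's things. Origin at its foot.
- tin_mid: Bystander: paint tin with a paddle, 90 across, 110 high, at the far side. Origin at its foot.
- pot: Bystander: small tin, 54 across, 65 high, between the rack and the stand. Origin at its foot.
- brush: Bystander: brush lying at the far side.
- trowel: Bystander: trowel lying flat in the middle, its handle between the rack and the stand.
- sponge_block: Bystander: wooden block 90 x 55 x 35 lying near the robot, left of the middle. Origin under its centre.
Not all that is in view belongs to the job. Leave any purple or turquoise look-alike of the part that bears half_tile_c alone.

How it is judged:
On the way, in this order (a step that is already met when the one before it is completed fails the run):
1. the end stop is slid fully back (within 20 mm of the end of its travel) (value of joint stop above 0.16 m), for 0.1 s.
2. the full-size tile stands upright in the rack on the stop's side of the tile at the wall, let go (y of full_tile_c in the frame of rack_wall between 0.022 and 0.19 m and x of full_tile_c in the frame of rack_wall between -0.012 and 0.012 m and z of full_tile_c in the frame of rack_wall between 0.061 and 0.069 m and angle between full_tile_c's own z axis and vertical below 0.1 rad and angle between the y axis of full_tile_c and the y axis of rack_wall, either way round below 0.1 rad and contact force between the fingers and full_tile below 0.3 N), for 0.2 s.
3. the half-height tile stands upright in the rack on the stop's side of the full-size tile, let go (y of half_tile_c in the frame of rack_wall between 0.04 and 0.19 m and x of half_tile_c in the frame of rack_wall between -0.012 and 0.012 m and z of half_tile_c in the frame of rack_wall between 0.036 and 0.044 m and angle between half_tile_c's own z axis and vertical below 0.1 rad and angle between the y axis of half_tile_c and the y axis of rack_wall, either way round below 0.1 rad and z of half_tile_c in the frame of full_tile_c below -0.015 m and contact force between the fingers and half_tile below 0.3 N), for 0.2 s.
4. the stop is pushed up snug against the tiles (at most 5 mm of slack in all) (value of joint stop below 0.039 m), for 0.2 s.
At the end, for the whole second after the job is handed in: From the wall: the tile already there, the full-size, the half-height tile (centres 9, 27, 45 mm from it, up to 6 mm more), on the rack floor, upright within 0.08 rad, square within 0.1 rad, within 12 mm of mid-channel; stop within 5 mm of snug (gap under 59 mm); all at rest, let go (y of wall_tile_c in the frame of rack_wall between 0.004 and 0.015 m and x of wall_tile_c in the frame of rack_wall between -0.012 and 0.012 m and z of wall_tile_c in the frame of rack_wall between 0.061 and 0.069 m and angle between each of wall_tile_c, full_tile_c, half_tile_c's own z axis and vertical below 0.08 rad and angle between the y axis of each of wall_tile_c, full_tile_c, half_tile_c and the y axis of rack_wall, either way round below 0.1 rad and y of full_tile_c in the frame of rack_wall between 0.022 and 0.033 m and x of full_tile_c in the frame of rack_wall between -0.012 and 0.012 m and z of full_tile_c in the frame of rack_wall between 0.061 and 0.069 m and y of half_tile_c in the frame of rack_wall between 0.04 and 0.051 m and x of half_tile_c in the frame of rack_wall between -0.012 and 0.012 m and z of half_tile_c in the frame of rack_wall between 0.036 and 0.044 m and value of joint stop below 0.039 m and linear speed of each of full_tile, half_tile below 0.01 m/s); the robot touches nothing.
It fails at once if a tile is dropped, banged or squeezed hard (over 90 N between it and the rack or stop) (contact force between any of full_tile, half_tile, wall_tile and rack above 90 N).
It fails at once if the six-sided tile is moved more than 30 mm (distance of hex_c from where it was at the start of the episode above 0.03 m).
It fails at once if a tin, tool or the block is moved more than 30 mm (distance of any of tin_big, tin_mid, pot, brush, trowel, sponge_block from where it was at the start of the episode above 0.03 m).
It also fails if it takes over 72 s, if anything falls off the work surface, if the arm or the gripper's body presses on something with over 40 N, if the wrist force passes 120 N, or if a joint passes its speed limit or range.

ROBOT

A 6-joint arm with a two-finger parallel gripper is mounted at the origin on the work surface. World frame = base frame: x ahead of the robot, y to its left, z up, the work surface at z = 0. Lengths are in m, angles in rad, forces in N, time in s.
With the tool pointing down it reaches from about 0.3 to 0.875 m from the base axis. Payload 6.4 kg.
Tool frame: the origin (TCP) lies midway between the tips of the shut fingers; the grasp point (between the pads) lies 19 mm behind it (grasp_offset is the distance from the TCP to the grasp point, in m); z points along the fingers, y is the line along which they close (so a half turn about z gives the same grasp; the last joint's range is limited). The gripper opens to 85 mm and grips with 20 to 120 N. Pads are 22 mm wide; open, the fingers measure 114 mm over their backs; the gripper's body (76 mm by 85 mm) begins 54 mm behind the grasp point. The pads swing forward as they close: fully open they stand 13 mm farther back than shut.
Start: joints at [-1.321, 0.181, 1.607, -0, 1.354, -0.206], TCP at [0.253, -0.516, 0.231] pointing down, gripper open.
Joint ranges: [-2.99, 2.99], [-0.89, 2.07], [0.3, 2.58], [-1.14, 4.28], [0, 2.63], [-3.12, 3.12]. Speed limits (rad/s): [2.57, 2.57, 3.01, 3.14, 3.14, 3.14].

INTERFACE

Orientations are given as a unit quaternion [w, x, y, z].
In Python, from bench import * gives the robot as it stands. The module is installed in compiled form; this text tells all that it offers.
- The arm moves only by the tool servo_tool, never from a script. Its argument "commands" is text: rows parted by semicolons, each of 7 numbers parted by spaces: the turn, a rotation vector about the tool's x, y, z in rad, then the shift along the tool's x, y, z in mm, then the opening, from 0 (shut) to 1 (fully open). In form: wx wy wz dx dy dz claw; .... A call has 1 to 5 rows; each row shifts and turns the commanded pose from where the row before left it, along the tool's axes as they then stand; what a row does not reach is not made up. A row lasts 1/8 s, in which the tool goes at most 62.5 mm and 10.7 degrees, less where a joint would pass 70% of its speed; a pose out of reach is approached as far as the arm can. A call with a gripper value outside its range is refused whole. The fingers move at their own pace and stop on an object; the grip force is fixed at half the most. Time passes only in rows, so rows that do not move let the fingers close. It gives the time, the measured TCP pose, the force, the opening and the grip force at its end, in the units of the state.
- get_obs(): the state, without advancing time (a new reading comes with each control period).
- camera(name): name is "scene" or "side" or "wrist"; returns the picture (480x640x3 uint8, blue, green, red); there is no depth.
- calibration(name): a dict with "fx", "fy", "cx", "cy" (pixels), "R" (3x3) and "t" (3): a world point X has camera coordinates R X + t. Camera axes: x right, y down, z forward; pixel columns grow to the right and rows downward; lengths in m; the calibration is good to about 2 mm. A picture is of the moment at which its call begins: read the wrist's pose just before it. calibration takes no time and is no camera call; for the wrist camera it gives the pose at the moment of the call.
- hand_in(): hands the job in; it is judged then, once.
The state is a dict: "time_s": time; "q": joint angles; "dq": joint speeds; "joint_efforts": joint torques, N m; "eef_pos": TCP position; "eef_rot": TCP orientation; "wrist_force": force on the tool from outside, world axes, zero at the start; "torque": the same for the moment, N m; "opening": opening from 0.0 (shut) to 1.0 (fully open); "grasp_force": force on a finger pad.
Only numpy, scipy, OpenCV 4.12 (cv2) and the standard library are available. Lean on these libraries where they do the work, as an engineer would, in place of code of your own. Each camera call takes 0.05 s, during which the arm holds its last target. There are 200 camera calls.

## Working session

There is one attempt and no reset: what is moved stays moved. The work goes in short steps, Python scripts to look and compute and a tool call to move; the robot and the scene stay as the last step left them, time stands still between calls to the robot, and variables do not carry over. Pictures are saved under pics/ and viewed, at most 10 in all, crops included, and the job is handed in when it is done.

Besides the shell and the picture viewer there is one more tool, called after "Request:" as name(argument=value, ...) on one line, values as JSON. servo_tool: Moves the arm, as the interface text tells. Its arguments: {"type":"object","properties":{"commands":{"type":"string"}},"required":["commands"]}

```bash
mkdir -p pics; python3 - <<'E'
from bench import *
import cv2,numpy as np
o=get_obs(); print(o)
for n in ("scene","side"):
    im=camera(n); cv2.imwrite(f"pics/{n}0.png",im); c=calibration(n); print(n,{k:np.round(v,4).tolist() for k,v in c.items()})
E
```

```text
{'time_s': 0.0, 'q': array([-1.32126281e+00,  1.81507981e-01,  1.60799427e+00, -4.69679570e-06,
        1.35383454e+00, -2.06312923e-01]), 'dq': array([ 0.00150955,  0.00059607, -0.0021656 , -0.00067545,  0.00248875,
       -0.00163287]), 'joint_efforts': array([-6.52443359e-04, -4.44871151e+01, -3.51339805e+01, -3.72506320e-04,
        9.04677843e-03, -8.80066047e-07]), 'eef_pos': array([ 0.25299584, -0.51573369,  0.2304094 ]), 'eef_rot': array([-8.71815681e-04,  9.74137269e-01,  2.25955353e-01, -2.11365664e-05]), 'wrist_force': array([0.06109116, 1.3465306 , 0.25205809]), 'torque': array([ 0.00402225, -0.03131506, -0.01237245]), 'grasp_force': 0.0, 'opening': 0.9954293619471003}
scene {'fx': 499.1394, 'fy': 499.1394, 'cx': 314.7816, 'cy': 245.7004, 'R': [[-0.5539, 0.8326, -0.0008], [0.5432, 0.3605, -0.7583], [-0.631, -0.4204, -0.6519]], 't': [0.2392, -0.18, 1.6048]}
side {'fx': 502.9948, 'fy': 502.9948, 'cx': 318.9944, 'cy': 236.6845, 'R': [[-0.9714, -0.2359, 0.0259], [-0.144, 0.4994, -0.8543], [0.1886, -0.8336, -0.5192]], 't': [0.4792, 0.1226, 1.3762]}
```

View pics/scene0.png

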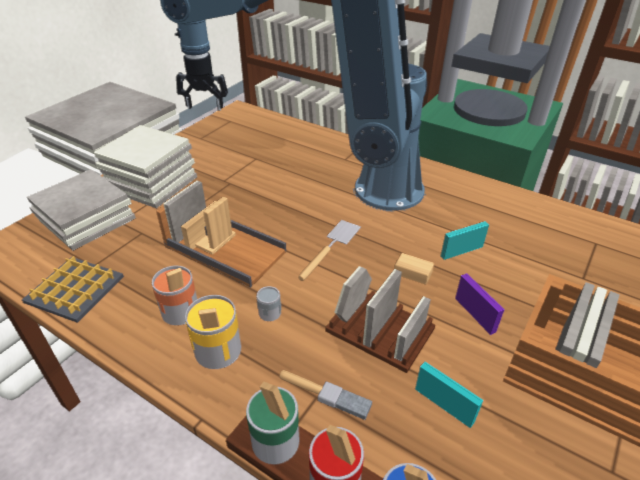

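View pics/side0.png

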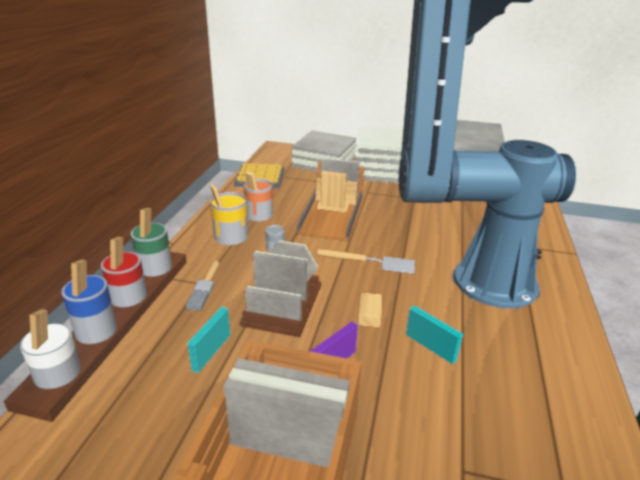

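Scene view: the rack is at the left (about 225,235), its wall and wall tile at (185,210), and the stop's handle at (218,222). The stand is at (380,325), holding three grey tiles at (352,292), (383,308) and (413,328). The purple and turquoise plates at (480,303), (466,240) and (448,393) are look-alikes. I'll confirm with one enlarged crop.

```bash
python3 - <<'E'
import cv2
im=cv2.imread("pics/scene0.png")[170:380,150:450]
cv2.imwrite("pics/crop0.png",cv2.resize(im,None,fx=2.65,fy=2.65,interpolation=cv2.INTER_CUBIC))
im=cv2.imread("pics/side0.png")[150:340,230:430]
cv2.imwrite("pics/crop1.png",cv2.resize(im,None,fx=3,fy=3,interpolation=cv2.INTER_CUBIC))
E
```

```text
(no output)
```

View pics/crop0.png

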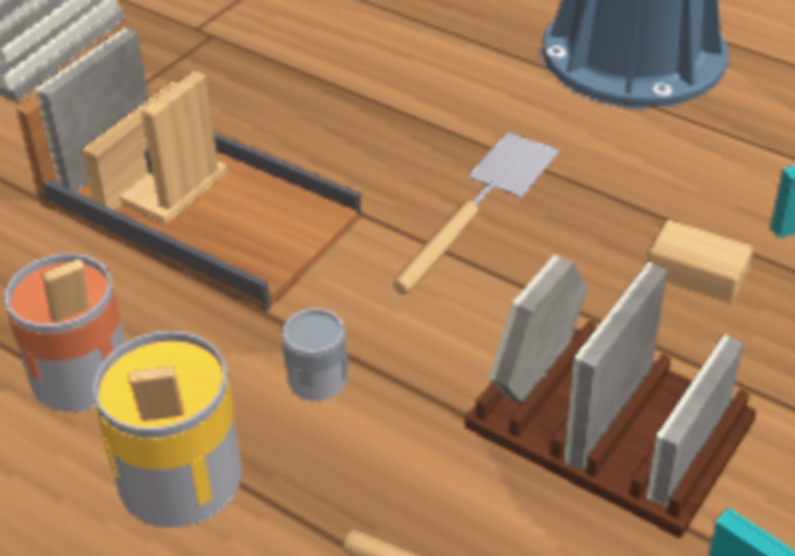

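View pics/crop1.png

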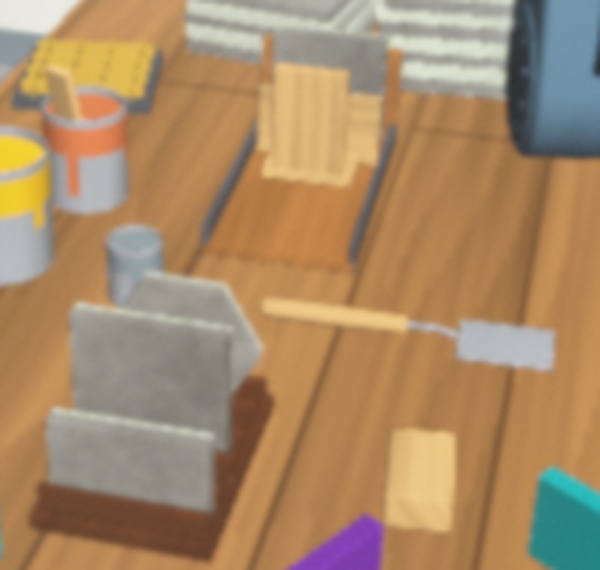

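The crop shows the six-sided tile at (540,325), which stays. The tall square is at (617,365), so it is the full-size tile. The low rectangle at (697,420) is the half-height tile, and it is grey cement standing in the stand, unlike the coloured plates. Next I'll turn pixels into points.

```bash
cat > h.py <<'E'
from bench import *
import numpy as np, cv2
from scipy.spatial.transform import Rotation as Ro
def ray(c,uv,z):
    d=c["R"].T@np.array([(uv[0]-c["cx"])/c["fx"],(uv[1]-c["cy"])/c["fy"],1]); o=-c["R"].T@c["t"]
    return o+d*(z-o[2])/d[2]
def proj(c,X):
    p=c["R"]@np.asarray(X)+c["t"]; return np.array([c["fx"]*p[0]/p[2]+c["cx"],c["fy"]*p[1]/p[2]+c["cy"]])
E
python3 - <<'E'
from h import *
S,D=calibration("scene"),calibration("side")
s=lambda u,v,z:ray(S,(150+u/2.65,170+v/2.65),z)
d=lambda u,v,z:ray(D,(230+u/3,150+v/3),z)
P=dict(full=[s(575,355,.145),s(585,366,.145),s(655,262,.145),s(665,270,.145)],
half=[s(655,440,.095),s(666,446,.095),s(733,337,.095),s(742,345,.095)],
hex=[s(555,255,.135),s(583,280,.075)],
handle=[s(145,105,.15),s(157,113,.15),s(203,71,.15),s(212,80,.15)],
walltile=[s(45,93,.145),s(138,32,.145)],
curbNear=[s(45,187,.035),s(268,288,.035)],curbFar=[s(218,135,.035),s(360,197,.035)],
floorend=[s(272,300,.015),s(358,212,.015)],
Dfull=[d(72,305,.145),d(232,328,.145)],Dhalf=[d(52,410,.095),d(213,435,.095)],
Dhandle=[d(277,64,.15),d(349,70,.15)],Dfloorend=[d(208,250,.015),d(352,265,.015)],Dwalltile=[d(272,30,.145),d(388,38,.145)],
stand=[s(468,418,.015),s(682,530,.015),s(755,412,.015)], pot=[s(314,330,.065)], trowel=[s(403,287,.01),s(470,210,.01)],tinbig=[s(162,375,.125)],tinmid=[s(60,290,.11)])
for k,v in P.items(): print(k,np.round(np.array(v)*1000).astype(int)[:,:2].tolist())
E
```

```text
full [[597, 240], [603, 252], [467, 244], [471, 255]]
half [[599, 316], [599, 325], [463, 321], [467, 331]]
hex [[496, 165], [453, 173]]
handle [[545, -262], [548, -243], [471, -253], [478, -235]]
walltile [[580, -362], [450, -361]]
curbNear [[601, -371], [589, -86]]
curbFar [[436, -280], [435, -92]]
floorend [[585, -87], [436, -94]]
Dfull [[598, 247], [466, 244]]
Dhalf [[590, 320], [461, 317]]
Dhandle [[547, -250], [470, -257]]
Dfloorend [[574, -75], [427, -87]]
Dwalltile [[576, -351], [447, -367]]
stand [[603, 147], [606, 353], [459, 352]]
pot [[630, 2]]
trowel [[497, 4], [365, -3]]
tinbig [[779, -29]]
tinmid [[746, -180]]
```

Request:
servo_tool(commands="0 0 0.152 0 0 -25 1; 0 0 0.152 0 0 -25 1; 0 0 0.152 0 0 -20 1; 0 0 0 40 -40 0 1; 0 0 0 40 -40 0 1")

```text
time_s: 0.72
eef_pos: [0.3335, -0.4356, 0.3011]
eef_rot: [-0.0, 1.0, -0.001, 0.0]
wrist_force: [0.0, -0.1, -0.4]
opening: 0.999
grasp_force: 0.0
```

Request:
servo_tool(commands="0 0 0 40 -40 0 1; 0 0 0 40 -40 0 1; 0 0 0 40 -40 0 1; 0 0 0 30 -40 0 1; 0 0 0 0 0 0 1")

```text
time_s: 1.35
eef_pos: [0.4847, -0.2732, 0.3008]
eef_rot: [-0.001, 1.0, 0.002, -0.0]
wrist_force: [-0.7, -0.2, 0.8]
opening: 1.001
grasp_force: 0.0
```

```bash
python3 - <<'E'
from h import *
o=get_obs(); print(o["time_s"],o["eef_pos"],o["eef_rot"],o["q"])
c=calibration("wrist"); im=camera("wrist"); cv2.imwrite("pics/w1.png",im); np.save("w1.npy",c,allow_pickle=True); print(c)
E
```

```text
1.35 [ 0.48469338 -0.273246    0.30082689] [-6.25771805e-04  9.99996815e-01  2.44180120e-03 -1.29918296e-04] [-7.27113409e-01  8.91439826e-02  1.56915072e+00  7.62647755e-04
  1.48432588e+00  8.38733055e-01]
{'fx': 406.4730973601556, 'fy': 406.4730973601556, 'cx': 316.3043916230861, 'cy': 241.74842969905467, 'R': array([[ 5.10321064e-03, -9.99986226e-01, -1.22640681e-03],
       [-9.47709378e-01, -5.22776900e-03,  3.19091844e-01],
       [-3.19093860e-01, -4.66115657e-04, -9.47723003e-01]]), 't': array([-0.27521011,  0.39293783,  0.60169   ])}
```

View pics/w1.png

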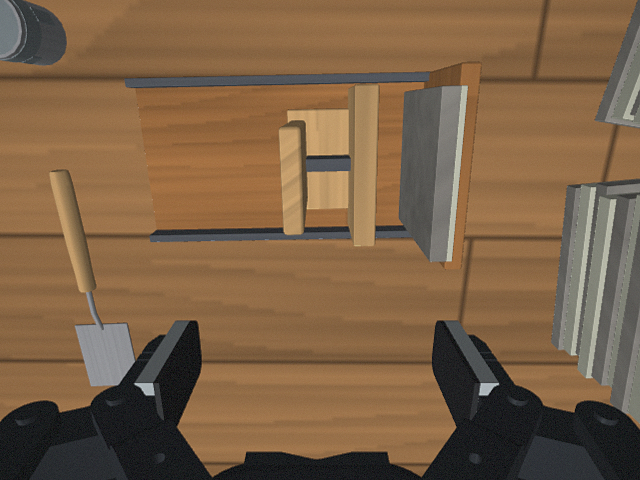

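The wrist view shows the rack with its curbs' ends at (126,82) and (151,238), the handle top at (281–303, 125–234), the plate top at (352–377, 85–245), and the wall tile's top at (435–466, 87–260). I'll work out the positions from these.

```bash
python3 - <<'E'
from h import *
W=np.load("w1.npy",allow_pickle=True).item(); print(-W["R"].T@W["t"])
w=lambda u,v,z:ray(W,(u,v),z)
P=dict(cT=[w(126,80,.035),w(430,73,.035)],cTin=[w(126,87,.035),w(430,81,.035)],cB=[w(151,241,.035),w(405,236,.035)],cBin=[w(151,234,.035),w(290,231,.035)],
floorend=[w(137,90,.015),w(154,228,.015)],
handle=[w(281,127,.15),w(303,124,.15),w(283,234,.15),w(303,234,.15)],
plate=[w(352,85,.095),w(378,85,.095),w(354,246,.095),w(374,246,.095)],
tile=[w(448,87,.145),w(467,86,.145),w(432,258,.145),w(452,262,.145)],wall=[w(480,64,.125),w(462,268,.125)])
for k,v in P.items(): print(k,np.round(np.array(v)*1000).astype(int)[:,:2].tolist())
E
```

```text
[ 0.5657909  -0.27287168  0.44451468]
cT [[587, -94], [595, -378]]
cTin [[581, -93], [588, -379]]
cB [[428, -97], [435, -367]]
cBin [[436, -98], [440, -245]]
floorend [[579, -95], [436, -94]]
handle [[551, -248], [553, -263], [473, -248], [473, -263]]
plate [[581, -301], [581, -322], [444, -307], [444, -326]]
tile [[578, -363], [579, -376], [452, -364], [449, -380]]
wall [[594, -391], [435, -397]]
```

Request:
servo_tool(commands="0 0 -0.027 27 -19 0 1; 0 0 0 0 0 50 1; 0 0 0 0 0 50 1; 0 0 0 0 0 50 1; 0 0 0 0 0 30 1")

```text
time_s: 2.02
eef_pos: [0.5079, -0.2577, 0.1181]
eef_rot: [-0.001, 1.0, 0.012, -0.002]
wrist_force: [-0.2, -0.7, -1.1]
opening: 0.999
grasp_force: 0.0
```

Request:
servo_tool(commands="0 0 0 0 0 6 1; 0 0 0 0 0 0 1")

```text
time_s: 2.28
eef_pos: [0.5101, -0.2584, 0.1159]
eef_rot: [0.0, 1.0, 0.013, 0.0]
wrist_force: [-0.6, 0.2, 0.3]
opening: 1.002
grasp_force: 0.0
```

Request:
servo_tool(commands="0 0 0 2 -3 1 0; 0 0 0 0 0 0 0; 0 0 0 0 0 0 0; 0 0 0 0 0 0 0; 0 0 0 0 0 0 0")

```text
time_s: 2.9
eef_pos: [0.5123, -0.2544, 0.1148]
eef_rot: [0.0, 1.0, 0.013, 0.0]
wrist_force: [-1.1, 0.4, 4.0]
opening: 0.176
grasp_force: 59.8
```

Request:
servo_tool(commands="0 0 0 0 -28 0 0; 0 0 0 0 -30 0 0; 0 0 0 0 -30 0 0; 0 0 0 0 -30 0 0; 0 0 0 0 -18 0 0")

```text
time_s: 3.52
eef_pos: [0.5089, -0.118, 0.1148]
eef_rot: [0.001, 1.0, 0.014, 0.001]
wrist_force: [1.2, -3.6, 1.5]
opening: 0.172
grasp_force: 62.1
```

Request:
servo_tool(commands="0 0 0 0 -3 0 0; 0 0 0 0 -2 0 0; 0 0 0 0 0 0 0")

```text
time_s: 3.9
eef_pos: [0.5088, -0.114, 0.1148]
eef_rot: [0.0, 1.0, 0.013, 0.0]
wrist_force: [-0.4, 0.2, 5.8]
opening: 0.179
grasp_force: 62.8
```

Request:
servo_tool(commands="0 0 0 0 0 0 0.6; 0 0 0 0 0 0 0.6; 0 0 0 0 0 0 0.6; 0 0 0 0 0 -50 0.6; 0 0 0.027 0 0 -60 0.6")

```text
time_s: 4.53
eef_pos: [0.5071, -0.1129, 0.224]
eef_rot: [-0.001, 1.0, -0.0, -0.002]
wrist_force: [0.6, 0.3, -0.0]
opening: 0.6
grasp_force: 0.0
```

Request:
servo_tool(commands="0 0 0 0 -40 -60 0.6; 0 0 0 0 -60 0 0.6; 0 0 0 0 -60 0 0.6; 0 0 0 0 -60 0 0.6; 0 0 0 0 -60 0 0.6")

```text
time_s: 5.15
eef_pos: [0.508, 0.1632, 0.2763]
eef_rot: [-0.0, 1.0, -0.0, 0.0]
wrist_force: [2.2, -0.5, 0.6]
opening: 0.6
grasp_force: 0.0
```

Request:
servo_tool(commands="0 0 0 0 -60 0 0.6; 0 0 0 0 -25 0 0.6; 0 0 0 0 0 0 0.6")

```text
time_s: 5.52
eef_pos: [0.5077, 0.248, 0.2758]
eef_rot: [0.0, 1.0, 0.002, -0.0]
wrist_force: [-0.4, 0.2, -1.5]
opening: 0.602
grasp_force: 0.0
```

```bash
python3 - <<'E'
from h import *
o=get_obs(); print(o["time_s"],o["eef_pos"],o["eef_rot"])
c=calibration("wrist"); im=camera("wrist"); cv2.imwrite("pics/w2.png",im); np.save("w2.npy",c,allow_pickle=True)
E
```

```text
5.525 [0.50773052 0.2480374  0.27579178] [ 1.83173033e-05  9.99998649e-01  1.58041744e-03 -4.52470715e-04]
```

View pics/w2.png

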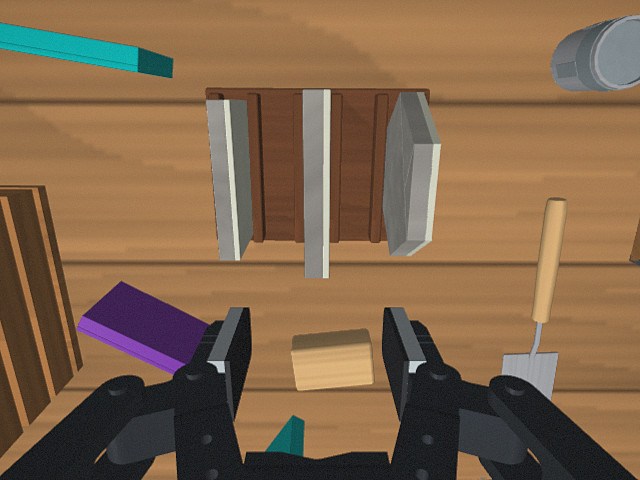

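The wrist view shows the full tile's top as a strip at (304–330, 90–278). The half tile's top is the strip from (208–232, 100) to (220–241, 260), and the hex is at (410,170).

```bash
python3 - <<'E'
from h import *
W=np.load("w2.npy",allow_pickle=True).item()
w=lambda u,v,z:ray(W,(u,v),z)
P=dict(full=[w(304,90,.145),w(330,89,.145),w(304,278,.145),w(328.5,278,.145)],half=[w(207.5,100,.095),w(232,100,.095),w(219,260,.095),w(241,260,.095)],stand=[w(206,88,.015),w(429,88,.015)])
for k,v in P.items(): v=np.array(v)[:,:2]*1000; print(k,np.round(v).astype(int).tolist(),np.round(v.mean(0)))
E
```

```text
full [[598, 256], [598, 240], [468, 257], [468, 239]] [533. 248.]
half [[592, 330], [592, 312], [463, 331], [463, 312]] [527. 322.]
stand [[603, 351], [604, 144]] [604. 247.]
```

Request:
servo_tool(commands="0 0 0 25 0 30 0.6; 0 0 0 0 0 50 0.6; 0 0 0 0 0 50 0.6; 0 0 0 0 0 37 0.6; 0 0 0 0 0 0 0.6")

```text
time_s: 6.2
eef_pos: [0.531, 0.2442, 0.106]
eef_rot: [0.001, 1.0, -0.001, -0.004]
wrist_force: [-0.2, -0.2, 0.1]
opening: 0.599
grasp_force: 0.0
```

Request:
servo_tool(commands="0 0 0 0 0 0 0; 0 0 0 0 0 0 0; 0 0 0 0 0 0 0; 0 0 0 0 0 0 0")

```text
time_s: 6.7
eef_pos: [0.5353, 0.2467, 0.1119]
eef_rot: [-0.0, 1.0, 0.0, 0.002]
wrist_force: [0.7, 0.5, 6.9]
opening: 0.203
grasp_force: 60.4
```

Request:
servo_tool(commands="0 0 0 0 0 -15 0; 0 0 0 0 0 -40 0; 0 0 0 0 0 -55 0; 0 0 0 0 0 -55 0; 0 0 0 0 20 0 0")

```text
time_s: 7.32
eef_pos: [0.5355, 0.2275, 0.2804]
eef_rot: [-0.001, 1.0, 0.001, 0.005]
wrist_force: [0.1, -0.2, -6.1]
opening: 0.205
grasp_force: 59.5
```

Request:
servo_tool(commands="0 0 0 0 50 0 0; 0 0 0 0 58 0 0; 0 0 0 0 58 0 0; 0 0 0 0 58 0 0; 0 0 0 0 58 0 0")

```text
time_s: 7.95
eef_pos: [0.5312, -0.0575, 0.2721]
eef_rot: [-0.001, 1.0, -0.0, -0.002]
wrist_force: [2.0, -0.4, -5.5]
opening: 0.202
grasp_force: 60.0
```

Request:
servo_tool(commands="0 0 0 0 58 0 0; 0 0 0 -10 58 0 0; 0 0 0 -10 58 0 0; 0 0 -0.027 0 50 0 0; 0 0 0 0 20 0 0")

```text
time_s: 8.57
eef_pos: [0.5115, -0.3022, 0.2718]
eef_rot: [-0.001, 1.0, 0.012, -0.002]
wrist_force: [0.7, 0.6, -5.6]
opening: 0.2
grasp_force: 60.3
```

Request:
servo_tool(commands="0 0 0 0 0 0 0; 0 0 0 0 0 0 0")

```text
time_s: 8.82
eef_pos: [0.5133, -0.2982, 0.2732]
eef_rot: [-0.001, 1.0, 0.014, -0.001]
wrist_force: [0.8, 0.3, -5.3]
opening: 0.202
grasp_force: 60.2
```

Request:
servo_tool(commands="0 0 0 2 16 0 0; 0 0 0 0 0 40 0; 0 0 0 0 0 40 0; 0 0 0 0 0 0 0; 0 0 0 0 0 0 0")

```text
time_s: 9.45
eef_pos: [0.5172, -0.3161, 0.196]
eef_rot: [0.001, 1.0, 0.014, 0.001]
wrist_force: [0.3, -0.6, -4.5]
opening: 0.204
grasp_force: 60.5
```

```bash
python3 - <<'E'
from h import *
o=get_obs(); print(o["time_s"],o["eef_pos"],o["eef_rot"])
c=calibration("wrist"); im=camera("wrist"); cv2.imwrite("pics/w3.png",im); np.save("w3.npy",c,allow_pickle=True)
E
```

```text
9.45 [ 0.51719746 -0.31613063  0.1960336 ] [8.09804372e-04 9.99905440e-01 1.37035615e-02 8.17620366e-04]
```

View pics/w3.png

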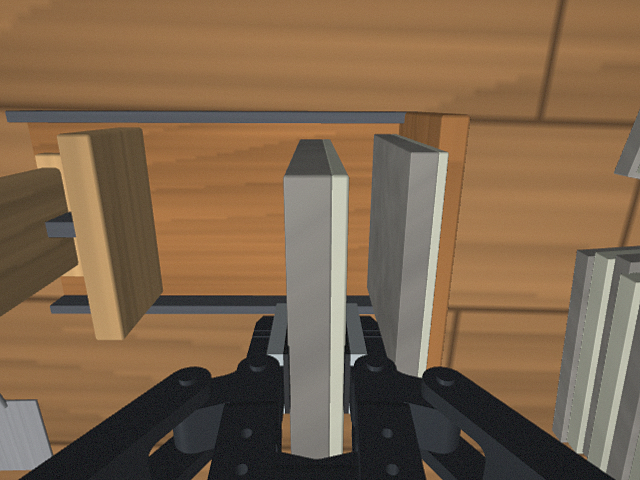

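The held tile's far top edge is at (286–348,176), the wall tile's top far edge at (410–447,153), and the far curb's line at (7–405, 112–122). I'll check the fit across the channel.

```bash
python3 - <<'E'
from h import *
W=np.load("w3.npy",allow_pickle=True).item()
w=lambda u,v,z:np.round(ray(W,(u,v),z)*1000)
print("tile end",w(286,177,.229),w(348,175,.229)); print("wall tile end",w(410,153,.145),w(447,153,.145))
print("curb out",w(7,112,.035),w(200,112,.035),w(405,114,.035)," in top",w(10,121,.035),w(200,122,.035),w(405,123,.035)); print("lower curb top",w(60,305,.035),w(270,305,.035), "low edge",w(55,312,.035))
E
```

```text
tile end [ 579. -306.  229.] [ 580. -323.  229.]
wall tile end [ 578. -359.  145.] [ 579. -376.  145.]
curb out [588. -93.  35.] [ 591. -231.   35.] [ 594. -378.   35.]  in top [582. -94.  35.] [ 585. -231.   35.] [ 588. -378.   35.]
lower curb top [ 435. -105.   35.] [ 439. -280.   35.] low edge [ 428. -100.   35.]
```

Request:
servo_tool(commands="0 0 0 -1 0 30 0; 0 0 0 0 0 30 0; 0 0 0 0 0 12 0; 0 0 0 0 0 6 0; 0 0 0 0 0 0 0")

```text
time_s: 10.12
eef_pos: [0.5159, -0.3162, 0.1174]
eef_rot: [0.001, 1.0, 0.013, 0.001]
wrist_force: [0.3, -0.3, -5.1]
opening: 0.201
grasp_force: 60.4
```

Request:
servo_tool(commands="0 0 0 0 0 2 0; 0 0 0 0 0 2 0; 0 0 0 0 0 0 0")

```text
time_s: 10.5
eef_pos: [0.5152, -0.3156, 0.1124]
eef_rot: [0.0, 1.0, 0.013, -0.0]
wrist_force: [0.7, 0.7, -6.8]
opening: 0.196
grasp_force: 60.4
```

Still hanging (−6 N), so I'll go down in 1 mm steps.

Request:
servo_tool(commands="0 0 0 0 0 1 0; 0 0 0 0 0 0 0")

```text
time_s: 10.75
eef_pos: [0.5153, -0.3158, 0.1121]
eef_rot: [0.0, 1.0, 0.013, 0.0]
wrist_force: [-3.3, 1.4, 2.2]
opening: 0.201
grasp_force: 61.5
```

Request:
servo_tool(commands="0 0 0 0 0 1 0; 0 0 0 0 0 0 0")

```text
time_s: 11.0
eef_pos: [0.5153, -0.316, 0.1121]
eef_rot: [0.0, 1.0, 0.014, 0.0]
wrist_force: [-6.9, 2.8, 9.6]
opening: 0.205
grasp_force: 62.7
```

Request:
servo_tool(commands="0 0 0 0 0 -1 0; 0 0 0 0 0 0 0.3; 0 0 0 0 0 0 0.45; 0 0 0 0 0 0 0.45; 0 0 0 0 0 0 0.45")

```text
time_s: 11.62
eef_pos: [0.5153, -0.3157, 0.1112]
eef_rot: [0.0, 1.0, 0.013, 0.0]
wrist_force: [-0.1, 0.4, 0.1]
opening: 0.452
grasp_force: 0.0
```

Request:
servo_tool(commands="0 0 0 0 0 -10 0.45; 0 0 0 0 0 -40 0.45; 0 0 0 0 0 -50 0.45; 0 0 0.027 0 0 -60 0.5; 0 0 0 0 -30 0 0.6")

```text
time_s: 12.25
eef_pos: [0.5176, -0.2888, 0.2788]
eef_rot: [0.004, 1.0, -0.001, 0.005]
wrist_force: [-0.2, 0.1, -2.2]
opening: 0.6
grasp_force: 0.0
```

```bash
python3 - <<'E'
from h import *
o=get_obs(); print(o["time_s"],o["eef_pos"],o["eef_rot"],o["wrist_force"])
a=camera("scene")[170:300,150:300]; b=camera("side")[140:250,270:400]; 
cv2.imwrite("pics/chk1.png",np.hstack([cv2.resize(a,(400,347)),cv2.resize(b,(400,347))]))
E
```

```text
12.25 [ 0.51758597 -0.2888445   0.27879775] [ 0.00425812  0.99997892 -0.00135659  0.00470991] [-0.2185296   0.12732006 -2.16700419]
```

View pics/chk1.png

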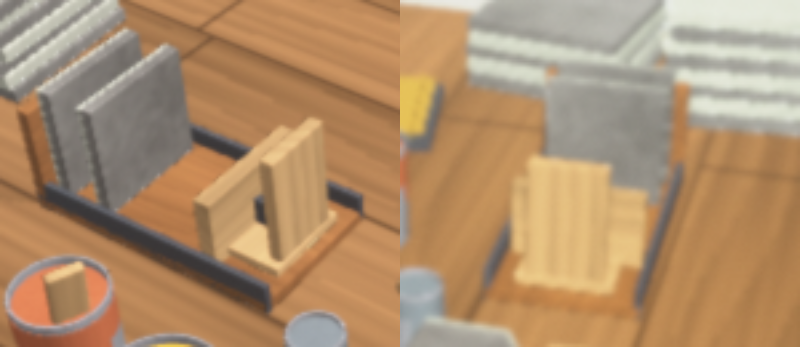

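The full tile stands upright beside the wall tile and the stop is back. Next is the half tile.

Request:
servo_tool(commands="0 0 0 0 -60 0 0.6; 0 0 0 0 -60 0 0.6; 0 0 0 0 -60 0 0.6; 0 0 0 0 -60 0 0.6; 0 0 0 0 -60 0 0.6")

```text
time_s: 12.98
eef_pos: [0.515, 0.0158, 0.2713]
eef_rot: [0.0, 1.0, -0.0, 0.0]
wrist_force: [1.0, 0.1, -0.6]
opening: 0.599
grasp_force: 0.0
```

Request:
servo_tool(commands="0 0 0 5 -60 0 0.6; 0 0 0 5 -60 0 0.6; 0 0 0 0 -60 0 0.6; 0 0 0 0 -60 0 0.6; 0 0 0 0 -45 0 0.6")

```text
time_s: 13.6
eef_pos: [0.5251, 0.3015, 0.271]
eef_rot: [0.0, 1.0, 0.001, -0.0]
wrist_force: [0.3, 1.1, 0.9]
opening: 0.599
grasp_force: 0.0
```

Request:
servo_tool(commands="0 0 0 0 -10 0 0.6; 0 0 0 0 0 0 0.6; 0 0 0 0 0 0 0.6")

```text
time_s: 13.98
eef_pos: [0.5257, 0.3079, 0.2712]
eef_rot: [0.0, 1.0, -0.001, -0.0]
wrist_force: [-0.5, 0.2, -0.1]
opening: 0.6
grasp_force: 0.0
```

Request:
servo_tool(commands="0 0 0 2 -13 0 0.6; 0 0 0 0 0 55 0.6; 0 0 0 0 0 55 0.6; 0 0 0 0 0 50 0.6; 0 0 0 0 0 35 0.6")

```text
time_s: 14.6
eef_pos: [0.5266, 0.3217, 0.0737]
eef_rot: [0.0, 1.0, -0.001, -0.001]
wrist_force: [0.3, -0.4, 0.3]
opening: 0.602
grasp_force: 0.0
```

Request:
servo_tool(commands="0 0 0 0 0 10 0.6; 0 0 0 0 0 0 0.6; 0 0 0 0 0 0 0.6")

```text
time_s: 14.98
eef_pos: [0.529, 0.3229, 0.0685]
eef_rot: [-0.001, 1.0, -0.0, 0.002]
wrist_force: [-0.0, 0.1, 0.4]
opening: 0.599
grasp_force: 0.0
```

Request:
servo_tool(commands="0 0 0 0 1 3 0.6; 0 0 0 0 0 0 0; 0 0 0 0 0 0 0; 0 0 0 0 0 0 0; 0 0 0 0 0 0 0")

```text
time_s: 15.6
eef_pos: [0.5276, 0.3216, 0.0638]
eef_rot: [-0.0, 1.0, -0.0, 0.0]
wrist_force: [-0.8, 0.9, 3.7]
opening: 0.2
grasp_force: 59.5
```

Request:
servo_tool(commands="0 0 0 0 0 0 0; 0 0 0 0 0 -15 0; 0 0 0 0 0 -40 0; 0 0 0 0 0 -55 0; 0 0 0 0 0 -55 0")

```text
time_s: 16.23
eef_pos: [0.5265, 0.3208, 0.2292]
eef_rot: [0.001, 1.0, -0.0, -0.001]
wrist_force: [1.4, -0.1, -4.4]
opening: 0.201
grasp_force: 59.2
```

Request:
servo_tool(commands="0 0 0 0 40 0 0; 0 0 0 0 55 0 0; 0 0 0 0 58 0 0; 0 0 0 0 58 0 0; 0 0 0 0 58 0 0")

```text
time_s: 16.85
eef_pos: [0.5263, 0.0505, 0.2281]
eef_rot: [0.0, 1.0, -0.0, -0.001]
wrist_force: [0.6, -0.3, -3.9]
opening: 0.195
grasp_force: 59.4
```

Request:
servo_tool(commands="0 0 0 0 58 0 0; 0 0 0 -5 58 0 0; 0 0 0 -5 58 0 0; 0 0 -0.027 -5 55 0 0; 0 0 0 0 40 0 0")

```text
time_s: 17.48
eef_pos: [0.512, -0.2188, 0.2281]
eef_rot: [-0.0, 1.0, 0.013, -0.001]
wrist_force: [0.8, -0.3, -4.0]
opening: 0.199
grasp_force: 59.4
```

Request:
servo_tool(commands="0 0 0 0 25 0 0; 0 0 0 0 0 0 0; 0 0 0 0 0 0 0")

```text
time_s: 17.85
eef_pos: [0.5138, -0.2404, 0.2279]
eef_rot: [-0.001, 1.0, 0.014, -0.0]
wrist_force: [-0.0, 0.6, -3.2]
opening: 0.206
grasp_force: 59.6
```

Request:
servo_tool(commands="0 0 0 -2 9 20 0; 0 0 0 0 0 45 0; 0 0 0 0 0 45 0; 0 0 0 0 0 30 0; 0 0 0 0 0 14 0")

```text
time_s: 18.48
eef_pos: [0.5115, -0.2484, 0.0724]
eef_rot: [-0.001, 1.0, 0.014, -0.001]
wrist_force: [0.6, 0.2, -4.2]
opening: 0.201
grasp_force: 59.4
```

Request:
servo_tool(commands="0 0 0 0 0 4 0; 0 0 0 0 0 2 0; 0 0 0 0 0 0 0")

```text
time_s: 18.85
eef_pos: [0.5131, -0.2511, 0.0695]
eef_rot: [0.001, 1.0, 0.013, 0.001]
wrist_force: [0.7, 0.2, -3.7]
opening: 0.198
grasp_force: 59.4
```

Request:
servo_tool(commands="0 0 0 -1 0 2 0; 0 0 0 0 0 2 0; 0 0 0 0 0 0 0")

```text
time_s: 19.23
eef_pos: [0.5112, -0.2507, 0.0642]
eef_rot: [-0.0, 1.0, 0.013, -0.0]
wrist_force: [0.2, 0.4, -3.0]
opening: 0.198
grasp_force: 59.4
```

Request:
servo_tool(commands="0 0 0 0 0 1 0; 0 0 0 0 0 0 0")

```text
time_s: 19.48
eef_pos: [0.5113, -0.2508, 0.0638]
eef_rot: [0.0, 1.0, 0.013, -0.0]
wrist_force: [-2.7, 2.2, 3.6]
opening: 0.203
grasp_force: 60.5
```

Request:
servo_tool(commands="0 0 0 0 0 0 0.3; 0 0 0 0 0 0 0.45; 0 0 0 0 0 0 0.45; 0 0 0 0 0 0 0.45; 0 0 0 0 0 -10 0.45")

```text
time_s: 20.1
eef_pos: [0.5106, -0.2502, 0.0728]
eef_rot: [-0.001, 1.0, 0.013, -0.001]
wrist_force: [0.5, 0.7, -0.1]
opening: 0.449
grasp_force: 0.0
```

Request:
servo_tool(commands="0 0 0 0 0 -40 0.45; 0 0 0 0 0 -50 0.45; 0 0 0 0 0 -50 0.45; 0 0 0 0 -40 0 0.6; 0 0 0 0 -55 0 0.7")

```text
time_s: 20.72
eef_pos: [0.5092, -0.1561, 0.2151]
eef_rot: [0.001, 1.0, 0.012, 0.001]
wrist_force: [0.9, 0.4, 1.0]
opening: 0.705
grasp_force: 0.0
```

Request:
servo_tool(commands="0 0 0 0 -42 0 0.7; 0 0 0 0 0 0 0.7; 0 0 0 0 0 0 0.7")

```text
time_s: 21.1
eef_pos: [0.5079, -0.1142, 0.214]
eef_rot: [0.0, 1.0, 0.014, 0.001]
wrist_force: [0.2, 0.3, -0.1]
opening: 0.703
grasp_force: 0.0
```

```bash
python3 - <<'E'
from h import *
o=get_obs(); print(o["time_s"],o["eef_pos"],o["eef_rot"],o["wrist_force"])
a=camera("scene")[170:300,150:300]; b=camera("wrist")
cv2.imwrite("pics/chk2.png",np.hstack([cv2.resize(a,(400,347)),cv2.resize(b,(400,347))]))
E
```

```text
21.1 [ 0.50791104 -0.11417286  0.2140061 ] [4.99272283e-04 9.99906196e-01 1.36778885e-02 5.14162481e-04] [ 0.23373881  0.3115992  -0.1009657 ]
```

View pics/chk2.png

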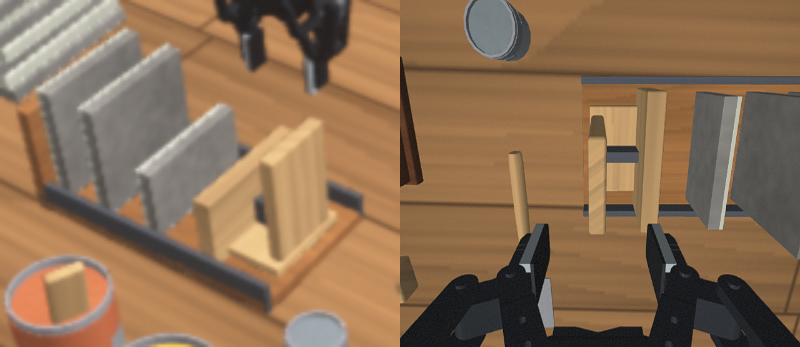

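All three tiles stand upright and in order. Now grip the handle and push the stop up gently.

Request:
servo_tool(commands="0 0 0 0 0 40 0.7; 0 0 0 0 0 40 0.7; 0 0 0 0 0 19 0.7; 0 0 0 0 0 0 0.7; 0 0 0 0 0 0 0")

```text
time_s: 21.82
eef_pos: [0.5083, -0.1148, 0.1153]
eef_rot: [0.0, 1.0, 0.013, 0.001]
wrist_force: [0.6, -0.5, 0.8]
opening: 0.5
grasp_force: 0.0
```

Request:
servo_tool(commands="0 0 0 0 0 0 0; 0 0 0 0 0 0 0; 0 0 0 0 0 0 0; 0 0 0 0 5 0 0; 0 0 0 0 10 0 0")

```text
time_s: 22.45
eef_pos: [0.5087, -0.1283, 0.1156]
eef_rot: [-0.0, 1.0, 0.014, 0.001]
wrist_force: [-1.8, 3.5, 6.5]
opening: 0.182
grasp_force: 59.7
```

Request:
servo_tool(commands="0 0 0 0 10 0 0; 0 0 0 0 10 0 0; 0 0 0 0 8 0 0; 0 0 0 0 5 0 0; 0 0 0 0 5 0 0")

```text
time_s: 23.08
eef_pos: [0.5097, -0.1668, 0.1157]
eef_rot: [0.0, 1.0, 0.013, 0.001]
wrist_force: [-2.6, 2.7, 7.7]
opening: 0.175
grasp_force: 59.7
```

Request:
servo_tool(commands="0 0 0 0 5 0 0; 0 0 0 0 5 0 0; 0 0 0 0 5 0 0; 0 0 0 0 5 0 0; 0 0 0 0 5 0 0")

```text
time_s: 23.7
eef_pos: [0.5103, -0.1907, 0.1157]
eef_rot: [-0.001, 1.0, 0.014, 0.001]
wrist_force: [-2.7, 6.7, 9.1]
opening: 0.177
grasp_force: 60.0
```

Request:
servo_tool(commands="0 0 0 0 5 0 0; 0 0 0 0 5 0 0; 0 0 0 0 5 0 0; 0 0 0 0 5 0 0; 0 0 0 0 5 0 0")

```text
time_s: 24.32
eef_pos: [0.5109, -0.2157, 0.1156]
eef_rot: [-0.001, 1.0, 0.014, 0.0]
wrist_force: [-1.6, 6.0, 9.7]
opening: 0.178
grasp_force: 60.0
```

Request:
servo_tool(commands="0 0 0 0 5 0 0; 0 0 0 0 5 0 0; 0 0 0 0 5 0 0; 0 0 0 0 5 0 0; 0 0 0 0 4 0 0")

```text
time_s: 24.95
eef_pos: [0.5114, -0.2383, 0.1157]
eef_rot: [-0.002, 1.0, 0.014, 0.0]
wrist_force: [-3.5, 13.1, 12.6]
opening: 0.181
grasp_force: 60.3
```

Request:
servo_tool(commands="0 0 0 0 3 0 0; 0 0 0 0 3 0 0; 0 0 0 0 2 0 0; 0 0 0 0 2 0 0; 0 0 0 0 1 0 0")

```text
time_s: 25.58
eef_pos: [0.5117, -0.2492, 0.1156]
eef_rot: [-0.002, 1.0, 0.014, 0.0]
wrist_force: [-2.8, 12.4, 12.3]
opening: 0.178
grasp_force: 60.3
```

Request:
servo_tool(commands="0 0 0 0 1.5 0 0; 0 0 0 0 1.5 0 0; 0 0 0 0 1 0 0; 0 0 0 0 0 0 0")

```text
time_s: 26.08
eef_pos: [0.5118, -0.2534, 0.1156]
eef_rot: [-0.002, 1.0, 0.014, 0.0]
wrist_force: [-2.7, 12.0, 11.9]
opening: 0.177
grasp_force: 60.3
```

Request:
servo_tool(commands="0 0 0 0 1 0 0; 0 0 0 0 1 0 0; 0 0 0 0 0 0 0")

```text
time_s: 26.45
eef_pos: [0.5118, -0.2544, 0.1157]
eef_rot: [-0.002, 1.0, 0.014, 0.0]
wrist_force: [-3.5, 15.7, 13.3]
opening: 0.181
grasp_force: 60.6
```

Request:
servo_tool(commands="0 0 0 0 1 0 0; 0 0 0 0 0 0 0")

```text
time_s: 26.7
eef_pos: [0.5118, -0.2545, 0.1157]
eef_rot: [-0.003, 1.0, 0.014, -0.0]
wrist_force: [-3.2, 18.5, 15.3]
opening: 0.183
grasp_force: 60.8
```

Request:
servo_tool(commands="0 0 0 0 1 0 0; 0 0 0 0 0 0 0")

```text
time_s: 26.95
eef_pos: [0.5118, -0.2551, 0.1157]
eef_rot: [-0.003, 1.0, 0.014, -0.0]
wrist_force: [-4.2, 21.7, 16.8]
opening: 0.178
grasp_force: 61.0
```

Request:
servo_tool(commands="0 0 0 0 1 0 0; 0 0 0 0 1 0 0; 0 0 0 0 0 0 0")

```text
time_s: 27.32
eef_pos: [0.5118, -0.2551, 0.1157]
eef_rot: [-0.005, 1.0, 0.014, -0.001]
wrist_force: [-5.1, 27.7, 20.7]
opening: 0.183
grasp_force: 61.6
```

Request:
servo_tool(commands="0 0 0 0 1 0 0; 0 0 0 0 0 0 0")

```text
time_s: 27.58
eef_pos: [0.5118, -0.255, 0.1157]
eef_rot: [-0.006, 1.0, 0.015, -0.001]
wrist_force: [-4.7, 32.3, 23.3]
opening: 0.18
grasp_force: 62.4
```

Request:
servo_tool(commands="0 0 0 0 -2 0 0; 0 0 0 0 -2 0 0; 0 0 0 0 0 0 0")

```text
time_s: 27.95
eef_pos: [0.5118, -0.2551, 0.1156]
eef_rot: [-0.002, 1.0, 0.014, -0.0]
wrist_force: [-3.6, 16.3, 14.1]
opening: 0.179
grasp_force: 60.8
```

Request:
servo_tool(commands="0 0 0 0 -2 0 0; 0 0 0 0 -1 0 0; 0 0 0 0 0 0 0")

```text
time_s: 28.32
eef_pos: [0.5119, -0.2551, 0.1156]
eef_rot: [-0.0, 1.0, 0.014, 0.0]
wrist_force: [-1.8, 4.6, 8.1]
opening: 0.174
grasp_force: 60.1
```

Request:
servo_tool(commands="0 0 0 0 0 0 0.3; 0 0 0 0 0 0 0.5; 0 0 0 0 0 0 0.6; 0 0 0 0 0 0 0.6; 0 0 0 0 0 -15 0.6")

```text
time_s: 28.95
eef_pos: [0.5105, -0.2551, 0.1285]
eef_rot: [-0.001, 1.0, 0.013, -0.001]
wrist_force: [0.6, -0.2, 0.2]
opening: 0.598
grasp_force: 0.0
```

Request:
servo_tool(commands="0 0 0 0 0 -50 0.6; 0 0 0 0 0 -60 0.6; 0 0 0 0 0 -60 0.6; 0 0 0 0 -40 0 0.6; 0 0 0 0 0 0 0.6")

```text
time_s: 29.58
eef_pos: [0.5107, -0.2141, 0.3016]
eef_rot: [0.001, 1.0, 0.015, 0.001]
wrist_force: [-1.0, 0.7, -0.9]
opening: 0.6
grasp_force: 0.0
```

```bash
python3 - <<'E'
from h import *
o=get_obs(); print(o["time_s"],o["eef_pos"],o["wrist_force"])
a=camera("scene")[170:300,150:300]; b=camera("wrist")
cv2.imwrite("pics/chk3.png",np.hstack([cv2.resize(a,(400,347)),cv2.resize(b,(400,347))]))
E
```

```text
29.575 [ 0.5106978  -0.21406767  0.30161583] [-1.01087662  0.70572017 -0.91687877]
```

View pics/chk3.png

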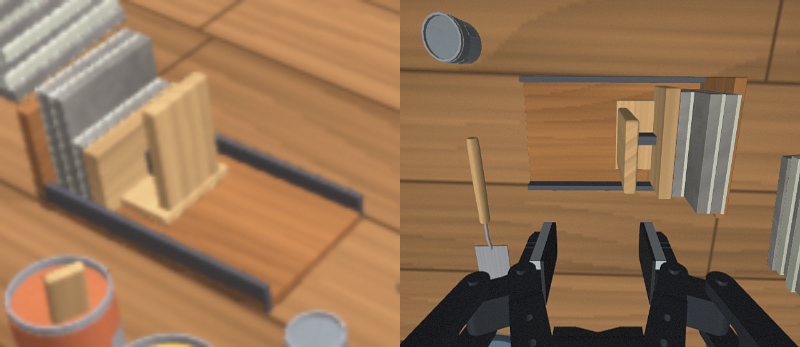

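The three tiles are pressed together upright against the wall with the stop snug (right half, 670–745, 85–210). The gripper is clear, so I'm handing in.

```bash
python3 -c "
from bench import *
print(hand_in())"
```

```text
the job is handed in; nothing more can be done
None
```

The job is handed in at about 30 s of the 72 s allowed, no verdict returned: the last picture shows the three tiles upright and pressed together against the wall, stop snug, gripper clear, and I did not touch the six-sided tile, tins, tools or block.

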